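# Nest a brass blank and swing the hold-down over it

## Task

Push the brass disc across the top of the blue plate until it drops into the round recess and sits flat at the bottom, then push the red knob to swing the hold-down arm over the disc as far as it goes. Only slide the brass disc, never lift it off the plate or tip it up, and leave the black disc, the chuck key and the glass undisturbed.

Things in the scene. Friction and masses are not known exactly. Their poses are not given: they have to be found in the camera images.
- nest_plate: fixed drilling nest, a blue-painted metal plate 170 (x) x 260 (y) x 18 mm; origin at the centre of its underside, on the worktop; z up; plate top is 18 mm above the origin
- recess (a point): centre of the round recess's mouth, level with the plate top, in the middle of the plate; the recess is 44 mm across and 6 mm deep with a flat bare-metal floor and a small chamfer
- brass_blank: loose brass-coloured disc, 40 mm across, 10 mm thick, about 0.1 kg; origin at the centre of its underside; starts flat on the plate top near the left or right end of the plate; seated in the recess its origin lies 6 mm below the plate top and it stands 4 mm proud of the plate
- black_blank: loose black plastic disc of the same size, flat on the plate top near the other end; origin at the centre of its underside; bystander
- clamp (a joint): hinge angle of the hold-down arm about its upright pivot: 0 = fully open, arm pointing along the plate's -y (to the right); grows clockwise from above; 1.571 = home at its stop, arm pointing along the plate's -x across the recess centre. Light friction (about 1 N at the knob), stays where it is left.
- clamp_pivot (a point): point on the arm's pivot axis at the level of the plate top, 60 mm from the recess centre along the plate's +x; boss and nut there stand 21 mm above the plate top. The arm is a steel bar 16 mm wide, 8 mm thick, 99 mm long from the pivot, underside 6.5 mm above the plate top: it clears a seated disc by 2.5 mm but not an unseated one
- clamp_knob (a point): top centre of the red upright knob on the arm, 90 mm from the pivot axis; knob is 16 mm across and 29 mm tall above the arm, its top about 43 mm above the plate top
- chuck_key: loose steel drill chuck key, 49 x 71 x 15 mm, on the worktop in front of the plate, on the robot's side; origin at the centre of its underside; bystander
- glass: loose empty clear glass tumbler, 60 mm across, 67 mm tall, on the worktop to the right of the plate, towards the robot; origin at the centre of its underside; bystander
Not all that is in view belongs to the job. Of the things shaped like the brass_blank, the brass one is meant.

How it is judged:
By the outcome, as a careful person would: the job done as asked, in the order asked, and still so for the second after the job is handed in, with the robot touching nothing.
It also fails if it takes over 58 s, if anything falls off the work surface, if the arm or the gripper's body presses on something with over 40 N, if the wrist force passes 120 N, or if a joint passes its speed limit or range.

## Robot

A 7-joint arm with a two-finger parallel gripper is mounted at the origin on a cart in front of the work surface, level with it; the furniture and walls round the work are solid. World frame = base frame: x ahead of the robot, y to its left, z up, the work surface at z = 0. Lengths are in mm, angles in rad, forces in N, time in s.
With the tool pointing down it reaches from about 350 to 900 mm from the base axis. Payload 7.2 kg.
Tool frame: the origin (TCP) lies at the very end of the fingers, on their centre line; the grasp point (between the pads) lies 19 mm behind it; z points along the fingers, y is the line along which they close (so a half turn about z gives the same grasp; the last joint's range is limited). The gripper opens to 85 mm and grips with 20 to 120 N. Pads are 22 mm wide; open, the fingers measure 114 mm over their backs; the gripper's body (76 mm by 85 mm) begins 54 mm behind the grasp point. The pads swing forward as they close: fully open they stand 13 mm farther back than shut.
Start: joints at [1.124, 0.411, -0.013, 1.596, 0.006, 1.134, -0.082], TCP at [231.117, -580.701, 231.297] pointing down, gripper open.
Joint ranges: [-2.95, 2.95], [-0.29, 1.99], [-1.47, 1.44], [0.14, 2.54], [-1.03, 4.17], [0.13, 1.85], [-2.86, 2.86]. Speed limits (rad/s): [2.39, 2.39, 3.01, 3.01, 3.14, 3.14, 3.14].

## Interface

Orientations are given as a unit quaternion [x, y, z, w].
In Python, from cell import manip, viewer, nets gives the robot as it stands.
- The arm moves only by the shell command python3 -m jog 'ROWS'. ROWS is JSON, a list of rows, each an object with "travel": the shift along the tool's x, y, z in mm, a list of three; "spin": the turn about the tool's z in rad; "grip": the closure in counts, from 0 (fully open) to 255 (shut). In form: [{"travel": [x, y, z], "spin": spin, "grip": grip}, ...]. A call has 1 to 10 rows; each row shifts and turns the commanded pose from where the row before left it, along the tool's axes as they then stand; what a row does not reach is not made up. A row lasts 1/10 s, in which the tool goes at most 50 mm and 8.59 degrees, less where a joint would pass 70% of its speed; a pose out of reach is approached as far as the arm can. A call is refused whole if a number of a shift passes 50 or a number of a turn 0.15, either way. A call with a gripper value outside its range is refused whole. The fingers move at their own pace and stop on an object; the grip force is fixed at half the most. Time passes only in rows, so rows that do not move let the fingers close. It gives the time, the measured TCP pose, the force and the opening at its end, in the units of the state.
- manip.sense(): the state, without advancing time (a new reading comes with each control period).
- viewer.camera(name): name is "side" or "top"; returns a dict with "pixels" (384x512x3 uint8, red, green, blue), "mtx" (3x3 intrinsics, pixels), "R" (3x3) and "t" (3): a world point X has camera coordinates R X + t. Camera axes: x right, y down, z forward; pixel columns grow to the right and rows downward; lengths in mm; the calibration is good to about 2 mm. A picture is of the moment at which its call begins. There is no depth.
- manip.close_job(): hands the job in, once; it reports no verdict.
Trained networks look in the newest picture that a camera, given by its name, has taken for a name from the list of things; names that differ only in an ending like _2 or _b are one class to them, and where a whole thing is asked for, a point or a joint stands for the part that bears it (a point fixed in the world has none). Each returns a list of dicts, best first, with "conf" (0 to 1); they miss things now and then, are a little off and sometimes report something else, mostly with a low value. They report only what shows in the picture. A call takes as long as a camera call. They do not tell look-alikes from the thing itself.
- nets.search_frame(label, camera): "position" ([row, column] in pixels, amid what is visible of it).
The state is a dict: "clock": time; "joints": joint angles; "dq": joint speeds; "joint_efforts": joint torques, N m; "tcp_pos": TCP position; "eef_rot": TCP orientation; "wrist_force": force on the tool from outside, world axes, zero at the start; "torque": the same for the moment, N m; "gripper_width": finger opening in mm.
Only numpy, scipy, OpenCV 4.12 (cv2) and the standard library are available. Lean on these libraries where they do the work, as an engineer would, in place of code of your own. Each camera call takes 0.05 s, during which the arm holds its last target. There are 200 camera calls.

## Working session

There is one attempt and no reset: what is moved stays moved. The work goes in short steps, Python scripts to look and compute and a shell command to move; the robot and the scene stay as the last step left them, time stands still between calls to the robot, and variables do not carry over. Pictures are saved under pics/ and viewed, on a budget of 10 in all, crops included, one or two more only if the job needs it, and the job is handed in when it is done.

```bash
mkdir -p pics; ls; cat > h.py <<'E'
import numpy as np, cv2
from cell import manip, viewer, nets
def cam(n,f=None):
    c=viewer.camera(n)
    if f: cv2.imwrite('pics/'+f,c['pixels'][:,:,::-1])
    return c
def ray(c,rc,z):  # pixel row,col -> world at height z
    d=np.linalg.inv(c['mtx'])@np.array([rc[1],rc[0],1.]); R=np.array(c['R']); t=np.array(c['t'])
    o=-R.T@t; d=R.T@d; return o+d*(z-o[2])/d[2]
def proj(c,X):
    p=c['mtx']@(np.array(c['R'])@np.array(X)+c['t']); return p[[1,0]]/p[2]
E
python3 - <<'E'
from h import *
s=manip.sense();print(s['clock'],s['tcp_pos'],s['eef_rot'],s['gripper_width'])
Z=dict(nest_plate=18,brass_blank=28,black_blank=28,clamp_knob=46,chuck_key=8,glass=33,clamp=28)
for n in('top','side'):
    c=cam(n,n+'0.png'); print(n, -np.array(c['R']).T@c['t'])
    for k,z in Z.items():
        for r in nets.search_frame(k,n)[:3]: print(k,np.round(r['position']),round(r['conf'],2),np.round(ray(c,r['position'],z)))
E
```

```text
pics
0.0 [ 230.87744202 -580.2527397   230.46557093] [ 9.82121556e-01  1.88246116e-01 -2.18593029e-04 -7.75407075e-04] 85.70601156446398
top [388.7460632  107.49012711 917.17538531]
nest_plate [194. 236.] 0.61 [522. 135.  18.]
brass_blank [216. 197.] 0.74 [473. 215.  28.]
brass_blank [227. 141.] 0.58 [446. 331.  28.]
brass_blank [267. 220.] 0.57 [368. 163.  28.]
black_blank [210. 282.] 0.8 [489.  36.  28.]
clamp_knob [168. 257.] 0.59 [575.  90.  46.]
clamp_knob [217. 197.] 0.38 [468. 212.  46.]
chuck_key [269. 277.] 0.63 [366.  43.   8.]
glass [242. 345.] 0.88 [424. -96.  33.]
glass [217. 196.] 0.62 [470. 216.  33.]
glass [265. 279.] 0.33 [374.  40.  33.]
clamp [166. 259.] 0.58 [583.  86.  28.]
side [ 304.34982165 -740.14931925  528.15994646]
nest_plate [203. 269.] 0.6 [527. 105.  18.]
brass_blank [201. 198.] 0.74 [377. 141.  28.]
brass_blank [182. 235.] 0.49 [473. 207.  28.]
brass_blank [170. 220.] 0.41 [452. 279.  28.]
black_blank [221. 257.] 0.65 [481.  26.  28.]
clamp_knob [198. 293.] 0.85 [569.  62.  46.]
chuck_key [235. 203.] 0.73 [373.  38.   8.]
glass [254. 239.] 0.9 [421. -79.  33.]
clamp [198. 292.] 0.52 [578.  94.  28.]
```

```bash
python3 - <<'E'
import cv2
a=cv2.imread('pics/top0.png')[120:310,110:390]; cv2.imwrite('pics/top0c.png',cv2.resize(a,(798,542),interpolation=cv2.INTER_CUBIC))
a=cv2.imread('pics/side0.png')[130:290,160:360]; cv2.imwrite('pics/side0c.png',cv2.resize(a,(750,600),interpolation=cv2.INTER_CUBIC))
E
```

```text
(no output)
```

View pics/top0c.png

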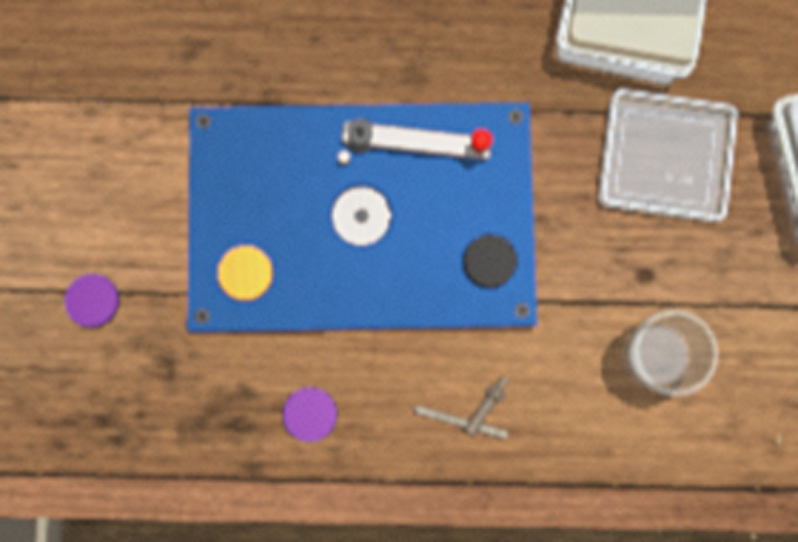

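View pics/side0c.png

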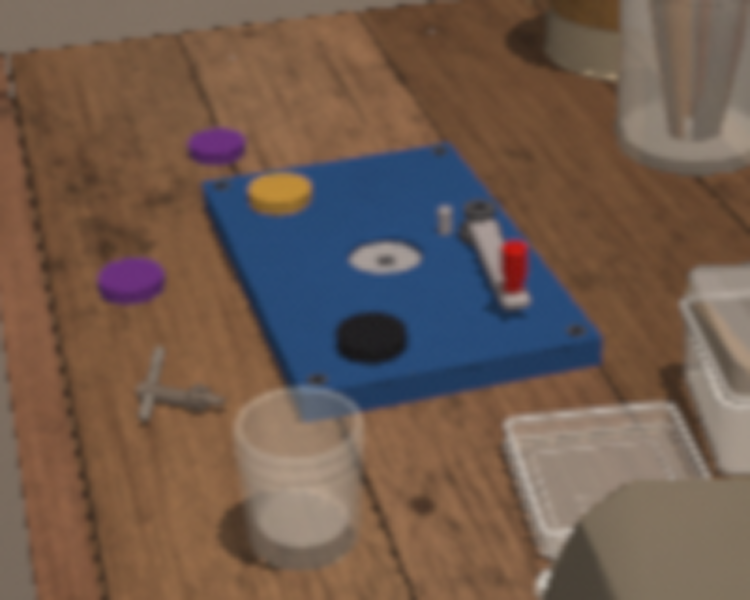

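Top view: the brass disc is at about (row 215, col 196). Its look-alikes are two purple discs on the worktop at (225,142) and (265,219), and the black disc on the plate at (211,282). Only the yellow one on the plate matches. The recess is at about (196,237), the knob at (169,279) and the pivot at (167,236). Next I'll measure by colour and check the choice in a crop.

```bash
cat >> h.py <<'E'
def blob(c,lo,hi,near=None,r=40):
    hsv=cv2.cvtColor(np.ascontiguousarray(c['pixels']),cv2.COLOR_RGB2HSV); m=cv2.inRange(hsv,lo,hi)
    if near is not None:
        k=np.zeros_like(m); cv2.circle(k,(int(near[1]),int(near[0])),r,255,-1); m&=k
    n,l,s,ce=cv2.connectedComponentsWithStats(m); i=1+np.argmax(s[1:,4]); return (l==i).astype(np.uint8),ce[i][::-1],s[i]
BR=((18,110,90),(35,255,255))
E
python3 - <<'E'
from h import *
T={}
for n,nb,nw,nr,np_ in(('top',(215,196),(196,237),(168,279),(167,236)),('side',(182,235),(199,263),(199,297),None)):
    c=cam(n)
    m,p,s=blob(c,*BR,nb,25); print(n,'brass',p,s,ray(c,p,28 if n=='top' else 24))
    cv2.imwrite('pics/m_%s.png'%n,m*255)
    m,p,s=blob(c,(0,0,120),(180,70,255),nw,18); q=cv2.minAreaRect(cv2.findContours(m,0,2)[0][0]);print(' recess',p,q[0],q[1],ray(c,p,12), s)
    m,p,s=blob(c,(0,160,90),(6,255,255),nr,15); print(' knob',p,s,ray(c,p,61),ray(c,p,47))
    m,p,s=blob(c,(100,120,60),(125,255,255))
    h=cv2.findContours(m,0,2)[0]; h=max(h,key=cv2.contourArea); ap=cv2.approxPolyDP(cv2.convexHull(h),6,True)[:,0]
    for a in ap: print('  corner',a,np.round(ray(c,a[::-1],18)))
a=cv2.imread('pics/top0.png')[195:235,176:216]; b=cv2.imread('pics/side0.png')[162:202,215:255]
cv2.imwrite('pics/brass.png',cv2.resize(np.hstack([a,b]),(800,400),interpolation=cv2.INTER_CUBIC))
E
```

```text
top brass [215.36781609 195.57854406] [187 207  18  18 261] [473.61636388 217.5957121   28.        ]
 recess [195.16715543 236.21407625] (236.0, 195.0) (20.0, 20.0) [520.83770895 133.63690617  12.        ] [226 185  21  21 341]
 knob [169.34482759 278.27586207] [276 167   6   6  29] [569.58623173  46.66984717  61.        ] [572.54329217  45.67532673  47.        ]
  corner [295 157] [607.   7.  18.]
  corner [296 233] [442.   4.  18.]
  corner [176 235] [432. 258.  18.]
  corner [177 158] [599. 264.  18.]
side brass [181.0173913 234.0173913] [227 177  15   9 115] [473.65175516 218.50946479  24.        ]
 recess [198.53153153 262.14414414] (262.0, 198.5) (7.0, 18.0) [521.14381431 138.1972802   12.        ] [253 195  19   8 111]
 knob [200.29787234 296.31914894] [294 195   5  13  47] [564.67673109  27.33073483  61.        ] [572.4782919   50.33082471  47.        ]
  corner [319 220] [607.   8.  18.]
  corner [257 238] [470. -18.  18.]
  corner [239 232] [441.  13.  18.]
  corner [215 179] [434. 254.  18.]
  corner [280 170] [598. 254.  18.]
```

View pics/brass.png

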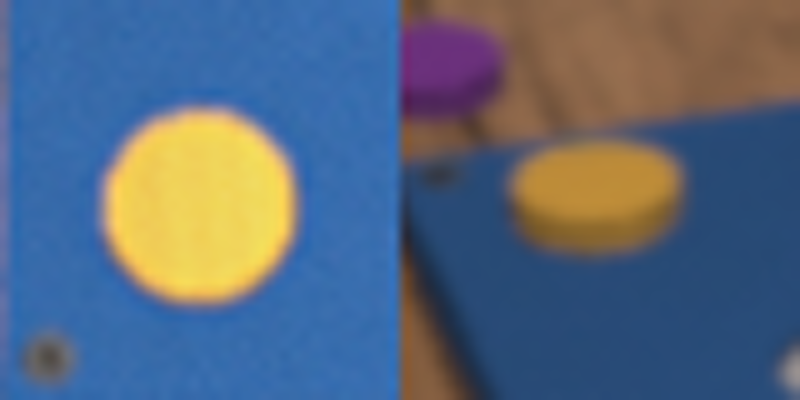

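The crop confirms the yellow disc lying flat on the plate. From the two cameras:
- Brass disc at about (473.6, 217.7).
- Recess at about (520.5, 134).
- Plate yaw about 2.2°.
- Knob at about (572, 47), 90 mm from the pivot, as it should be.

I'm moving in with the fingers about 24 mm apart, to use as a V pusher.

```bash
python3 -m jog '[{"travel":[40,-27,0],"spin":0,"grip":183},{"travel":[40,-27,0],"spin":0,"grip":183},{"travel":[40,-27,0],"spin":0,"grip":183},{"travel":[40,-27,0],"spin":0,"grip":183},{"travel":[40,-27,0],"spin":0,"grip":183},{"travel":[40,-27,0],"spin":0,"grip":183},{"travel":[40,-27,0],"spin":0,"grip":183},{"travel":[28,-39,0],"spin":0,"grip":183},{"travel":[28,-39,0],"spin":0,"grip":183},{"travel":[28,-39,0],"spin":0,"grip":183}]'
python3 -m jog '[{"travel":[28,-39,0],"spin":0,"grip":183},{"travel":[28,-39,0],"spin":0,"grip":183},{"travel":[28,-39,0],"spin":0,"grip":183},{"travel":[28,-39,0],"spin":0,"grip":183},{"travel":[28,-39,0],"spin":0,"grip":183},{"travel":[28,-39,0],"spin":0,"grip":183},{"travel":[28,-39,0],"spin":0,"grip":183},{"travel":[28,-39,0],"spin":0,"grip":183},{"travel":[0,0,0],"spin":0,"grip":183},{"travel":[0,0,0],"spin":0,"grip":183}]'
```

```text
clock: 1.9
tcp_pos: [456.5, -159.9, 231.5]
eef_rot: [0.982, 0.188, 0.0, 0.0]
wrist_force: [0.7, -0.0, 0.6]
gripper_width: 24.0
clock: 2.9
tcp_pos: [548.5, 212.3, 230.8]
eef_rot: [0.982, 0.19, -0.0, -0.0]
wrist_force: [0.2, -0.5, -0.3]
gripper_width: 24.0
```

```bash
python3 -m jog '[{"travel":[0,0,17],"spin":-0.142,"grip":183},{"travel":[0,0,17],"spin":-0.142,"grip":183},{"travel":[0,0,17],"spin":-0.142,"grip":183},{"travel":[0,0,17],"spin":-0.142,"grip":183},{"travel":[0,0,17],"spin":-0.142,"grip":183},{"travel":[0,0,17],"spin":-0.142,"grip":183},{"travel":[0,0,17],"spin":-0.142,"grip":183},{"travel":[0,0,17],"spin":-0.142,"grip":183},{"travel":[0,0,17],"spin":-0.142,"grip":183},{"travel":[0,0,17],"spin":-0.142,"grip":183}]'
python3 -m jog '[{"travel":[0,0,17],"spin":-0.142,"grip":183},{"travel":[0,0,10],"spin":-0.142,"grip":183},{"travel":[0,0,4],"spin":0,"grip":183},{"travel":[0,0,3],"spin":0,"grip":183},{"travel":[0,0,1],"spin":0,"grip":183},{"travel":[0,0,0],"spin":0,"grip":183}]'
```

```text
clock: 3.9
tcp_pos: [549.4, 208.5, 60.7]
eef_rot: [0.621, 0.784, -0.0, 0.001]
wrist_force: [-0.2, 0.0, -0.7]
gripper_width: 24.5
clock: 4.5
tcp_pos: [549.2, 210.7, 26.8]
eef_rot: [0.506, 0.863, 0.0, 0.0]
wrist_force: [-0.2, -0.3, -0.7]
gripper_width: 24.2
```

```bash
for i in 1 2 3; do python3 -m jog '[{"travel":[0,0,1],"spin":0,"grip":183},{"travel":[0,0,0],"spin":0,"grip":183}]' | egrep 'tcp|wrist'; done; python3 -c "
from h import *
cam('side','s1.png')"
```

```text
tcp_pos: [549.0, 211.0, 25.6]
wrist_force: [1.2, -0.4, -0.1]
tcp_pos: [548.9, 210.9, 24.3]
wrist_force: [0.3, 0.5, 0.6]
tcp_pos: [548.8, 210.9, 23.1]
wrist_force: [-0.2, 0.1, -0.2]
```

```bash
for i in 1 2 3 4; do python3 -m jog '[{"travel":[0,0,1],"spin":0,"grip":183},{"travel":[0,0,0],"spin":0,"grip":183}]' | egrep 'tcp|wrist'; done
```

```text
tcp_pos: [548.8, 210.9, 22.1]
wrist_force: [0.6, 0.5, 0.2]
tcp_pos: [548.8, 210.9, 21.1]
wrist_force: [0.3, 0.2, 0.5]
tcp_pos: [548.8, 210.9, 20.1]
wrist_force: [0.1, -0.4, 0.3]
tcp_pos: [548.8, 210.9, 19.1]
wrist_force: [0.3, 0.2, 0.4]
```

```bash
for i in 1 2 3; do python3 -m jog '[{"travel":[0,0,1],"spin":0,"grip":183},{"travel":[0,0,0],"spin":0,"grip":183}]' | egrep 'tcp|wrist|clock'; done
```

```text
clock: 6.15
tcp_pos: [548.9, 211.0, 18.2]
wrist_force: [1.0, 0.2, -0.0]
clock: 6.35
tcp_pos: [548.9, 211.0, 18.1]
wrist_force: [-2.5, -1.3, 8.3]
clock: 6.55
tcp_pos: [549.0, 211.0, 18.0]
wrist_force: [-4.9, -3.3, 18.0]
```

```bash
python3 -m jog '[{"travel":[0,0,-15],"spin":0,"grip":183},{"travel":[0,0,-14],"spin":0,"grip":183},{"travel":[20,-16,0],"spin":0,"grip":183},{"travel":[21,-16,0],"spin":0,"grip":183},{"travel":[21,-15,0],"spin":0,"grip":183},{"travel":[21,-15,0],"spin":0,"grip":183},{"travel":[0,0,0],"spin":0,"grip":183},{"travel":[0,0,0],"spin":0,"grip":183}]'
python3 - <<'E'
from h import *
c=cam('top'); m,p,s=blob(c,*BR,(215,196),25); print(p,s,ray(c,p,28))
c=cam('side'); m,p,s=blob(c,*BR,(181,234),25); print(p,s,ray(c,p,24))
E
```

```text
clock: 7.35
tcp_pos: [454.6, 253.3, 46.1]
eef_rot: [0.505, 0.863, 0.0, 0.001]
wrist_force: [-0.8, -0.8, -0.5]
gripper_width: 24.0Traceback (most recent call last):
  File "<stdin>", line 2, in <module>
  File "h.py", line 16, in blob
    n,l,s,ce=cv2.connectedComponentsWithStats(m); i=1+np.argmax(s[1:,4]); return (l==i).astype(np.uint8),ce[i][::-1],s[i]
                                                      ~~~~~~~~~^^^^^^^^^
    return _wrapfunc(a, 'argmax', axis=axis, out=out, **kwds)
    return bound(*args, **kwds)
ValueError: attempt to get argmax of an empty sequence
```

```bash
python3 -m jog '[{"travel":[0,0,10],"spin":0,"grip":183},{"travel":[0,0,9],"spin":0,"grip":183},{"travel":[0,0,5],"spin":0,"grip":183},{"travel":[0,0,2],"spin":0,"grip":183},{"travel":[0,0,0],"spin":0,"grip":183},{"travel":[-3,0,0],"spin":0,"grip":183},{"travel":[-3,0,0],"spin":0,"grip":183},{"travel":[-3,0,0],"spin":0,"grip":183},{"travel":[-3,0,0],"spin":0,"grip":183},{"travel":[-3,0,0],"spin":0,"grip":183}]'
python3 - <<'E'
from h import *
c=cam('side','s2.png'); m,p,s=blob(c,*BR,(181,234),30); print(p,s,ray(c,p,24))
a=cv2.imread('pics/s2.png')[130:250,190:350]; cv2.imwrite('pics/s2c.png',cv2.resize(a,(800,600),interpolation=cv2.INTER_CUBIC))
E
```

```text
clock: 8.4
tcp_pos: [461.8, 239.7, 19.5]
eef_rot: [0.505, 0.863, 0.0, 0.0]
wrist_force: [-0.4, 0.1, -0.3]
gripper_width: 23.8
[181.35384615 234.32307692] [227 176  16  11 130] [473.996224   216.59836218  24.        ]
```

View pics/s2c.png

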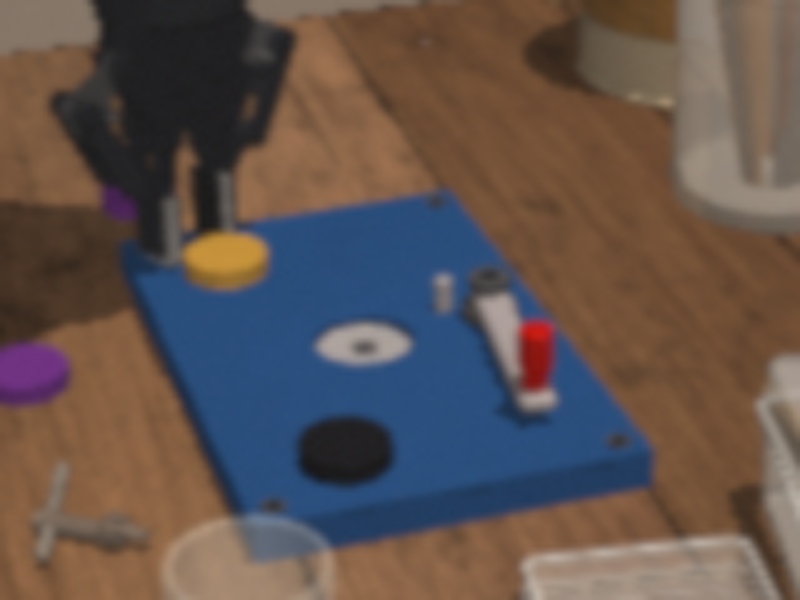

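The brass disc (182,235) is at the mouth of the V and still flat. The recess (198,262) is straight ahead.

```bash
python3 -m jog '[{"travel":[-5,0,0],"spin":0,"grip":183},{"travel":[-5,0,0],"spin":0,"grip":183},{"travel":[-5,0,0],"spin":0,"grip":183},{"travel":[-5,0,0],"spin":0,"grip":183},{"travel":[-5,0,0],"spin":0,"grip":183},{"travel":[-5,0,0],"spin":0,"grip":183},{"travel":[-5,0,0],"spin":0,"grip":183},{"travel":[-5,0,0],"spin":0,"grip":183},{"travel":[-5,0,0],"spin":0,"grip":183},{"travel":[-5,0,0],"spin":0,"grip":183}]'
python3 -m jog '[{"travel":[-4,0,0],"spin":0,"grip":183},{"travel":[-3,0,0],"spin":0,"grip":183},{"travel":[-3,0,0],"spin":0,"grip":183},{"travel":[0,0,0],"spin":0,"grip":183}]'
python3 - <<'E'
from h import *
c=cam('side','s3.png'); m,p,s=blob(c,*BR,(195,255),30); print(p,s,ray(c,p,24))
a=cv2.imread('pics/s3.png')[150:240,210:330]; cv2.imwrite('pics/s3c.png',cv2.resize(a,(800,600),interpolation=cv2.INTER_CUBIC))
E
```

```text
clock: 9.45
tcp_pos: [486.2, 195.9, 19.3]
eef_rot: [0.505, 0.863, -0.0, 0.0]
wrist_force: [-0.1, 1.6, 0.9]
gripper_width: 24.3
clock: 9.85
tcp_pos: [491.1, 187.0, 19.2]
eef_rot: [0.505, 0.863, -0.0, 0.0]
wrist_force: [-0.1, -0.5, -0.4]
gripper_width: 24.3
[189.89403974 251.59602649] [244 184  16  12 151] [503.1947172  163.33960558  24.        ]
```

View pics/s3c.png

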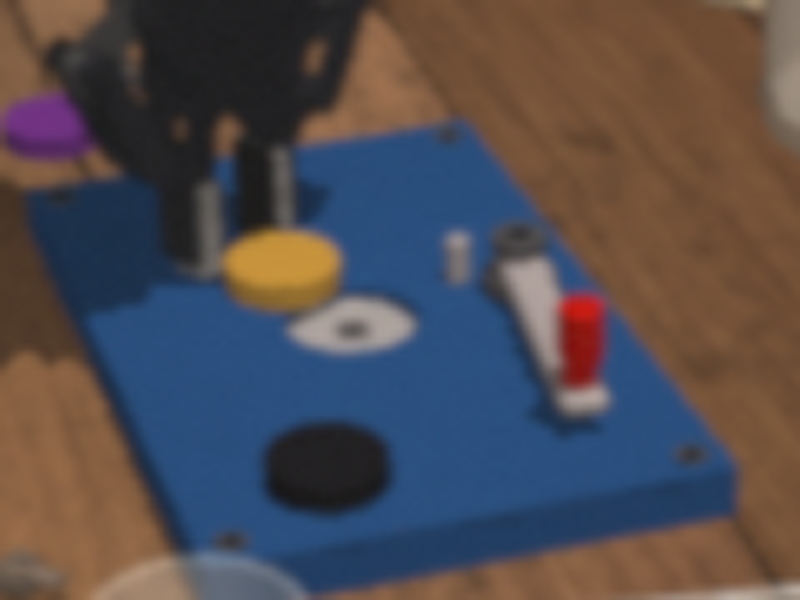

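The disc is flat, held in the V, and lined up with the recess, with about 34 mm to go.

```bash
python3 -m jog '[{"travel":[-4,0,0],"spin":0,"grip":183},{"travel":[-4,0,0],"spin":0,"grip":183},{"travel":[-4,0,0],"spin":0,"grip":183},{"travel":[-4,0,0],"spin":0,"grip":183},{"travel":[-3,0,0],"spin":0,"grip":183},{"travel":[-3,0,0],"spin":0,"grip":183},{"travel":[-3,0,0],"spin":0,"grip":183},{"travel":[-2,0,0],"spin":0,"grip":183},{"travel":[-2,0,0],"spin":0,"grip":183},{"travel":[-1,0,0],"spin":0,"grip":183}]'
for i in 1 2; do python3 -m jog '[{"travel":[-1,0,0],"spin":0,"grip":183},{"travel":[-1,0,0],"spin":0,"grip":183},{"travel":[0,0,0],"spin":0,"grip":183}]'|egrep 'tcp|wr';done
python3 - <<'E'
from h import *
c=cam('side','s4.png'); m,p,s=blob(c,*BR,(198,262),30); print(p,s,ray(c,p,24),ray(c,p,20), proj(c,(520.5,134,22)))
a=cv2.imread('pics/s4.png')[150:240,210:330]; cv2.imwrite('pics/s4c.png',cv2.resize(a,(800,600),interpolation=cv2.INTER_CUBIC))
E
```

```text
clock: 10.9
tcp_pos: [505.7, 161.0, 19.2]
eef_rot: [0.505, 0.863, -0.0, 0.0]
wrist_force: [-0.0, 0.6, -0.1]
gripper_width: 23.9
tcp_pos: [506.6, 159.4, 19.2]
wrist_force: [1.4, -0.8, -0.3]
tcp_pos: [507.6, 157.9, 19.3]
wrist_force: [-1.2, -0.2, 0.4]
[196.46923077 261.56923077] [254 191  16  11 130] [517.22680694 127.08176146  24.        ] [518.91577083 133.96236422  20.        ] [195.57837186 262.22685714]
```

View pics/s4c.png

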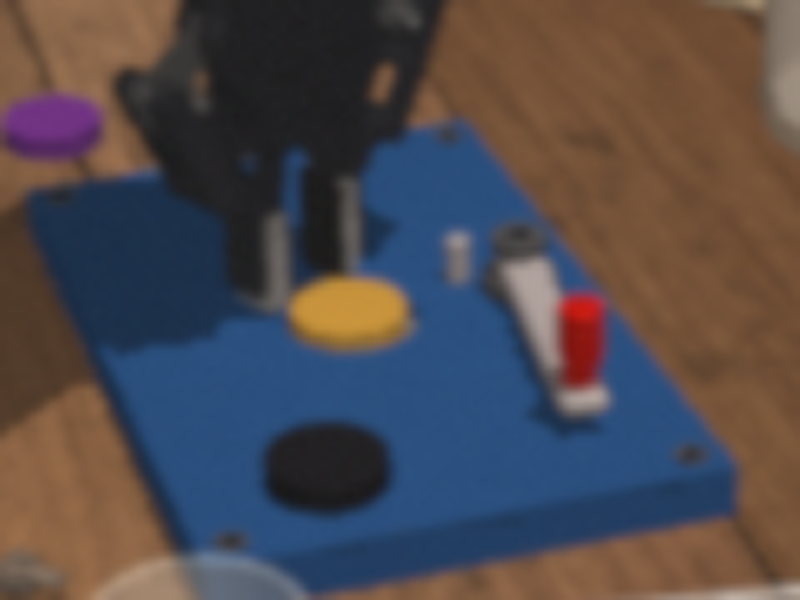

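```bash
for i in 1 2; do python3 -m jog '[{"travel":[-1,0,0],"spin":0,"grip":183},{"travel":[0,0,0],"spin":0,"grip":183}]'|egrep 'tcp|wr|clock';done
python3 - <<'E'
from h import *
c=cam('side'); m,p,s=blob(c,*BR,(198,262),30); print(p,s,ray(c,p,20))
for z in (12,18):
  P=[proj(c,(520.5+20*np.cos(a),134+20*np.sin(a),zz)) for a in np.linspace(0,6.28,60) for zz in((18,22) if z==12 else (18,28))]
  P=np.array(P);h=cv2.convexHull(P.astype(np.float32)); print(z,P.min(0),P.max(0),cv2.contourArea(h))
E
```

```text
clock: 11.75
tcp_pos: [508.1, 157.0, 19.3]
wrist_force: [-1.1, 0.1, -0.0]
clock: 11.95
tcp_pos: [508.6, 156.0, 19.3]
wrist_force: [-1.3, 0.8, -0.7]
[196.5112782  262.06766917] [254 191  17  11 133] [519.9329447  133.44514966  20.        ]
12 [191.26085768 253.28659436] [201.61638178 271.19404024] 151.06119814352132
18 [188.94278252 253.19292387] [201.61638178 271.19404024] 192.85271093074698
```

```bash
python3 -m jog '[{"travel":[5,0,0],"spin":0,"grip":183},{"travel":[10,0,0],"spin":0,"grip":183},{"travel":[30,0,-20],"spin":0,"grip":183},{"travel":[30,0,-30],"spin":0,"grip":183},{"travel":[40,0,-30],"spin":0,"grip":183},{"travel":[0,0,0],"spin":0,"grip":183}]'
python3 - <<'E'
from h import *
c=cam('side','s5.png'); m,p,s=blob(c,*BR,(198,262),30); print(p,s,ray(c,p,20))
d=cam('top','t5.png'); 
try: m,p,s=blob(d,*BR,(195,236),30); print(p,s,ray(d,p,22))
except Exception as e: print(e)
a=cv2.imread('pics/s5.png')[178:218,235:290]; b=cv2.imread('pics/t5.png')[175:215,210:265]
cv2.imwrite('pics/c5.png',cv2.resize(np.vstack([a,b]),(410,600),interpolation=cv2.INTER_CUBIC))
E
```

```text
clock: 12.6
tcp_pos: [450.1, 264.2, 103.6]
eef_rot: [0.501, 0.865, 0.004, 0.0]
wrist_force: [-0.0, -0.2, -0.7]
gripper_width: 24.2
[196.71900826 262.47107438] [255 192  16  10 121] [520.55517665 132.26415298  20.        ]
[194.63320463 237.0965251 ] [229 186  18  18 259] [520.57462076 131.49105391  22.        ]
```

View pics/c5.png

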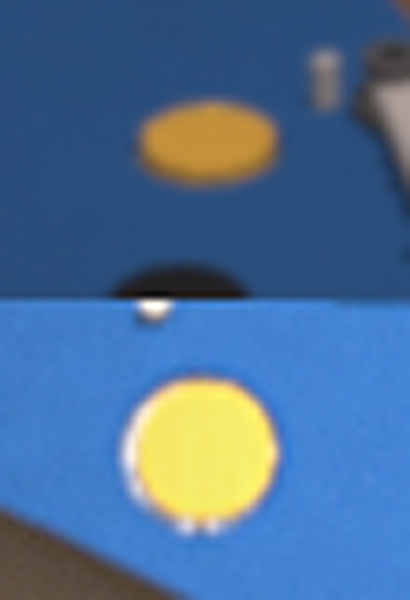

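Side view: the disc at (197,262) has only a thin rim showing. Top view: the disc is at (195,237), with a crescent of bare recess floor about 4 mm wide on its left. That fits a seated disc resting against the far wall. I'll confirm the height with a gentle touch.

```bash
python3 -m jog '[{"travel":[-38,0,0],"spin":0,"grip":255},{"travel":[-38,-1,0],"spin":0,"grip":255},{"travel":[-37,-1,0],"spin":0,"grip":255},{"travel":[-37,-1,0],"spin":0,"grip":255},{"travel":[0,0,20],"spin":0,"grip":255},{"travel":[0,0,20],"spin":0,"grip":255},{"travel":[0,0,20],"spin":0,"grip":255},{"travel":[0,0,5],"spin":0,"grip":255},{"travel":[0,0,0],"spin":0,"grip":255}]'
for i in 1 2 3; do python3 -m jog '[{"travel":[0,0,2],"spin":0,"grip":255},{"travel":[0,0,0],"spin":0,"grip":255}]'|egrep 'tcp|wr';done
```

```text
clock: 13.6
tcp_pos: [522.2, 123.4, 33.0]
eef_rot: [0.505, 0.863, -0.001, -0.001]
wrist_force: [1.2, 0.7, 0.3]
gripper_width: -0.1
tcp_pos: [523.5, 124.2, 32.8]
wrist_force: [-0.6, -0.0, 0.1]
tcp_pos: [523.3, 124.1, 30.6]
wrist_force: [0.6, -0.4, -0.1]
tcp_pos: [523.0, 124.1, 28.2]
wrist_force: [0.5, -0.3, -1.1]
```

```bash
python3 -m jog '[{"travel":[0,0,-3],"spin":0,"grip":255},{"travel":[8,1,0],"spin":0,"grip":255},{"travel":[0,0,2],"spin":0,"grip":255},{"travel":[0,0,2],"spin":0,"grip":255},{"travel":[0,0,1],"spin":0,"grip":255},{"travel":[0,0,0],"spin":0,"grip":255}]'|egrep 'tcp|wr'
for i in 1 2 3 4 ; do python3 -m jog '[{"travel":[0,0,1],"spin":0,"grip":255},{"travel":[0,0,0],"spin":0,"grip":255}]'|egrep 'tcp|wr';done
```

```text
tcp_pos: [519.9, 131.5, 26.0]
wrist_force: [-0.0, 0.4, 0.3]
tcp_pos: [520.0, 131.5, 25.1]
wrist_force: [-0.0, 0.2, 0.2]
tcp_pos: [520.0, 131.5, 24.2]
wrist_force: [-1.0, -0.8, 0.0]
tcp_pos: [520.0, 131.6, 23.2]
wrist_force: [-0.3, -0.3, 0.1]
tcp_pos: [520.0, 131.7, 22.2]
wrist_force: [0.3, -0.2, -0.6]
```

No contact down to z = 22.2, where an unseated disc would have been touched at 28, so the disc is seated. Now I'll move to the far side of the knob.

```bash
python3 -m jog '[{"travel":[0,0,-25],"spin":0,"grip":255},{"travel":[0,0,-35],"spin":0,"grip":255},{"travel":[0,0,0],"spin":-0.136,"grip":255},{"travel":[0,0,0],"spin":-0.136,"grip":255},{"travel":[0,0,0],"spin":-0.136,"grip":255},{"travel":[0,0,0],"spin":-0.136,"grip":255},{"travel":[0,0,0],"spin":-0.136,"grip":255},{"travel":[0,0,0],"spin":-0.136,"grip":255},{"travel":[0,0,0],"spin":-0.137,"grip":255},{"travel":[0,0,0],"spin":0,"grip":255}]'
python3 -m jog '[{"travel":[-23,-20,0],"spin":0,"grip":255},{"travel":[-23,-20,0],"spin":0,"grip":255},{"travel":[-23,-20,0],"spin":0,"grip":255},{"travel":[-23,-19,0],"spin":0,"grip":255},{"travel":[0,0,0],"spin":0,"grip":255},{"travel":[0,0,0],"spin":0,"grip":255}]'
python3 - <<'E'
from h import *
print(manip.sense()['tcp_pos'])
c=cam('side','s6.png'); cv2.imwrite('pics/s6c.png',cv2.resize(c['pixels'][100:280,190:400,::-1],(700,600),interpolation=cv2.INTER_CUBIC))
E
```

```text
clock: 16.6
tcp_pos: [519.9, 131.5, 82.0]
eef_rot: [0.052, 0.999, 0.0, -0.0]
wrist_force: [-0.2, -0.4, -0.2]
gripper_width: 0.2
clock: 17.2
tcp_pos: [603.1, 43.1, 82.0]
eef_rot: [0.055, 0.998, 0.0, -0.0]
wrist_force: [-0.2, 0.2, 0.0]
gripper_width: 0.1
[603.09999649  43.05956279  82.01324441]
```

View pics/s6c.png

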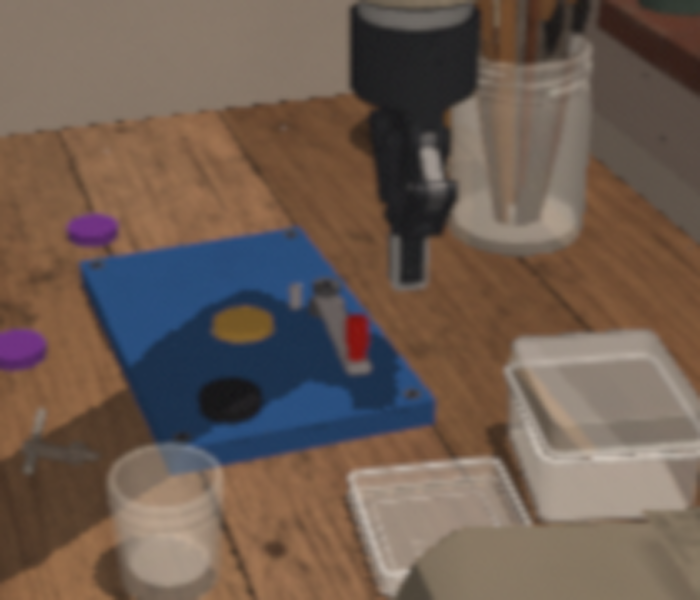

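```bash
python3 -m jog '[{"travel":[0,0,20],"spin":0,"grip":255},{"travel":[0,0,20],"spin":0,"grip":255},{"travel":[0,0,0],"spin":0,"grip":255},{"travel":[4,0,0],"spin":0,"grip":255},{"travel":[4,0,0],"spin":0,"grip":255},{"travel":[3,0,0],"spin":0,"grip":255},{"travel":[2,0,0],"spin":0,"grip":255},{"travel":[0,0,0],"spin":0,"grip":255}]'
python3 -m jog '[{"travel":[7.2,-1.2,0],"spin":0.08,"grip":255},{"travel":[7.2,-1.2,0],"spin":0.08,"grip":255},{"travel":[7.2,-1.2,0],"spin":0.08,"grip":255},{"travel":[7.2,-1.2,0],"spin":0.08,"grip":255},{"travel":[7.2,-1.2,0],"spin":0.08,"grip":255},{"travel":[0,0,0],"spin":0,"grip":255}]'
python3 - <<'E'
from h import *
c=cam('side','s7.png'); cv2.imwrite('pics/s7c.png',cv2.resize(c['pixels'][130:260,190:350,::-1],(740,600),interpolation=cv2.INTER_CUBIC))
E
```

```text
clock: 18.05
tcp_pos: [590.3, 44.7, 42.8]
eef_rot: [0.053, 0.999, -0.0, 0.0]
wrist_force: [0.8, 0.0, 0.5]
gripper_width: -0.2
clock: 18.65
tcp_pos: [553.7, 48.4, 42.7]
eef_rot: [0.25, 0.968, -0.0, 0.0]
wrist_force: [0.2, 0.4, -0.0]
gripper_width: -0.2
```

View pics/s7c.png

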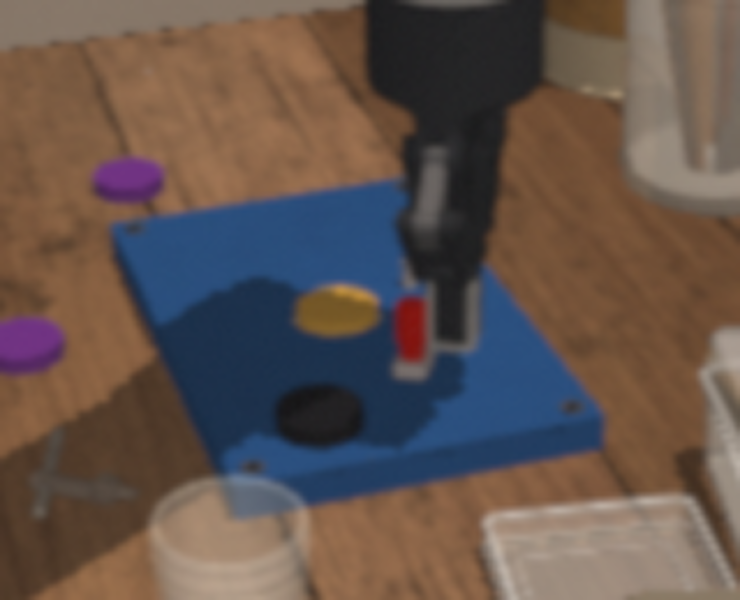

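The fingers are pushing the red knob at (202,279) and the arm is turning. The discs haven't moved. I'll continue along the arc.

```bash
python3 -m jog '[{"travel":[7.2,-1.2,0],"spin":0.08,"grip":255},{"travel":[7.2,-1.2,0],"spin":0.08,"grip":255},{"travel":[7.2,-1.2,0],"spin":0.08,"grip":255},{"travel":[7.2,-1.2,0],"spin":0.08,"grip":255},{"travel":[7.2,-1.2,0],"spin":0.08,"grip":255},{"travel":[7.2,-1.2,0],"spin":0.08,"grip":255},{"travel":[7.2,-1.2,0],"spin":0.08,"grip":255},{"travel":[7.2,-1.2,0],"spin":0.08,"grip":255},{"travel":[7.2,-1.2,0],"spin":0.08,"grip":255},{"travel":[7.2,-1.2,0],"spin":0.08,"grip":255}]'
python3 -m jog '[{"travel":[7.2,-1.2,0],"spin":0.08,"grip":255},{"travel":[3.6,-0.7,0],"spin":0.04,"grip":255},{"travel":[3.6,-0.7,0],"spin":0.04,"grip":255},{"travel":[0,0,0],"spin":0,"grip":255}]'
```

```text
clock: 19.7
tcp_pos: [499.9, 94.0, 42.2]
eef_rot: [0.608, 0.794, -0.0, 0.0]
wrist_force: [0.5, -1.6, -0.4]
gripper_width: 0.1
clock: 20.1
tcp_pos: [494.5, 108.2, 42.4]
eef_rot: [0.668, 0.744, 0.0, 0.0]
wrist_force: [-0.1, -0.7, -0.7]
gripper_width: 0.1
```

```bash
python3 -m jog '[{"travel":[3,-0.5,0],"spin":0.03,"grip":255},{"travel":[0,0,0],"spin":0,"grip":255}]'|egrep 'tcp|wr'; for i in 1 2 3 4 ; do python3 -m jog '[{"travel":[1,0,0],"spin":0.01,"grip":255},{"travel":[0,0,0],"spin":0,"grip":255}]'|egrep 'tcp|wr';done
```

```text
tcp_pos: [493.7, 110.8, 42.3]
wrist_force: [0.4, -0.5, 0.1]
tcp_pos: [493.5, 111.5, 42.3]
wrist_force: [0.2, -0.1, 0.5]
tcp_pos: [493.3, 112.6, 42.3]
wrist_force: [-0.6, -0.2, -0.2]
tcp_pos: [493.1, 113.7, 42.2]
wrist_force: [-0.3, 0.5, -1.3]
tcp_pos: [493.1, 114.8, 42.3]
wrist_force: [-0.6, -0.7, -0.3]
```

```bash
for i in 1 2 3 4 ; do python3 -m jog '[{"travel":[1,0,0],"spin":0.005,"grip":255},{"travel":[0,0,0],"spin":0,"grip":255}]'|egrep 'tcp|wr';done
```

```text
tcp_pos: [493.1, 115.1, 42.3]
wrist_force: [-0.8, -2.7, 0.0]
tcp_pos: [493.0, 115.2, 42.2]
wrist_force: [-0.6, -5.6, 3.4]
tcp_pos: [493.0, 115.3, 42.2]
wrist_force: [-1.5, -7.6, 2.6]
tcp_pos: [492.9, 115.3, 42.2]
wrist_force: [-0.4, -11.1, 5.0]
```

The force climbs to 11 N with no further motion, at the predicted home position, so the arm is on its stop. Backing off and checking.

```bash
python3 -m jog '[{"travel":[-6,0,0],"spin":0,"grip":255},{"travel":[-10,0,0],"spin":0,"grip":255},{"travel":[-10,0,-10],"spin":0,"grip":255},{"travel":[0,0,-40],"spin":0,"grip":255},{"travel":[0,0,-45],"spin":0,"grip":255},{"travel":[-35,-30,-20],"spin":0,"grip":255},{"travel":[-35,-30,0],"spin":0,"grip":255},{"travel":[-35,-30,0],"spin":0,"grip":255},{"travel":[-35,-30,0],"spin":0,"grip":255},{"travel":[0,0,0],"spin":0,"grip":255}]'
python3 -m jog '[{"travel":[-40,-20,0],"spin":0,"grip":255},{"travel":[-40,-20,0],"spin":0,"grip":255},{"travel":[-40,-20,0],"spin":0,"grip":255},{"travel":[0,0,0],"spin":0,"grip":255},{"travel":[0,0,0],"spin":0,"grip":255}]'
python3 - <<'E'
from h import *
c=cam('top','t8.png'); d=cam('side','s8.png')
for n,q in(('top',c),('side',d)):
    for k,z in dict(black_blank=28,chuck_key=8,glass=33).items():
        for r in nets.search_frame(k,n)[:1]: print(n,k,np.round(r['position']),round(r['conf'],2))
m,p,s=blob(c,(0,160,90),(6,255,255)); k=ray(c,p,61)
print('knob',p,k,'pred home',(490.6,132.8))
a=cv2.resize(c['pixels'][140:290,160:370,::-1],(560,400),interpolation=cv2.INTER_CUBIC); b=cv2.resize(d['pixels'][160:250,200:326,::-1],(560,400),interpolation=cv2.INTER_CUBIC)
cv2.imwrite('pics/c8.png',cv2.resize(np.vstack([a,b]),(420,600)))
E
```

```text
clock: 22.9
tcp_pos: [371.6, -53.8, 156.6]
eef_rot: [0.704, 0.71, -0.002, 0.0]
wrist_force: [0.0, 0.1, 0.0]
gripper_width: -0.0
clock: 23.4
tcp_pos: [317.8, -170.3, 157.3]
eef_rot: [0.703, 0.712, 0.0, 0.0]
wrist_force: [0.2, 0.8, -0.2]
gripper_width: -0.2
top black_blank [212. 280.] 0.82
top chuck_key [267. 280.] 0.64
top glass [243. 348.] 0.95
side black_blank [220. 257.] 0.77
side chuck_key [236. 204.] 0.46
side glass [255. 240.] 0.84
knob [ 25.0557377  492.94754098] [ 904.8360169  -423.11239134   61.        ] pred home (490.6, 132.8)
```

View pics/c8.png

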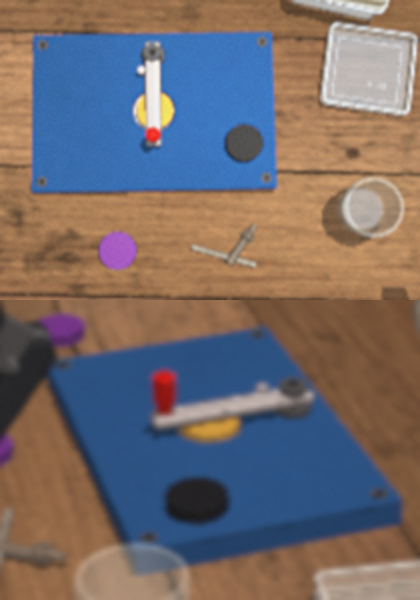

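The arm lies across the seated disc and against its stop pin (knob at about (207,236) in the top view). The black disc, chuck key and glass are where they were, and the robot is clear.

```bash
python3 -c "
from h import *
c=cam('top'); m,p,s=blob(c,(0,160,90),(6,255,255),(207,236),15); print(ray(c,p,61))
print(manip.close_job())"
```

```text
[489.11183566 132.08444413  61.        ]
the job is handed in; nothing more can be done
None
```

The brass disc is seated in the recess and the hold-down arm is swung over it to its stop. I handed the job in at about 23.5 s of the 58 s allowed; no verdict was given.

- **Disc:** I pushed it along the plate with two part-open fingers until it dropped in. Both cameras then put it about 2 mm from the recess centre, which fits a disc resting against the recess wall. A fingertip reached 22.2 mm without touching it. An unseated disc would have stopped the finger at 28 mm.
- **Hold-down arm:** I pushed the red knob with the fingers shut until it stopped moving and the force rose to about 11 N. After backing off, the knob measured (489.1, 132.1), against a predicted home position of (490.6, 132.8). That is within the 2 mm camera calibration.
- **Bystanders:** The black disc, chuck key and glass were found within about 3 pixels of where they started, which is the detector's own scatter, and they look unmoved in the last pictures.
- **Failed check:** one early look at the disc from the top camera failed because the gripper was in the way, so I used the side camera there instead.

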